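# Free the ratchet and push the booklet press down

### The arm

A 7-joint arm with a two-finger parallel gripper is mounted at the origin on the work surface. World frame = base frame: x ahead of the robot, y to its left, z up, the work surface at z = 0. Lengths are in m, angles in rad, forces in N, time in s.
With the tool pointing down it reaches from about 0.35 to 0.9 m from the base axis. Payload 8.1 kg.
Tool frame: the origin (TCP) lies at the very end of the fingers, on their centre line; the grasp point (between the pads) lies 19 mm behind it; z points along the fingers, y is the line along which they close (so a half turn about z gives the same grasp; the last joint's range is limited). The gripper opens to 92 mm and grips with 3 to 60 N. Pads are 19 mm wide; open, the fingers measure 130 mm over their backs; the gripper's body (75 mm by 190 mm) begins 47 mm behind the grasp point.
Start: joints at [1.205, 0.434, 0.025, 1.573, -0.012, 1.134, -0.075], TCP at [0.162, -0.604, 0.227] pointing down, gripper open.
Joint ranges: [-2.62, 2.62], [-0.44, 2.09], [-1.27, 1.32], [0.08, 2.57], [-1.32, 4.46], [0.12, 2], [-2.74, 2.74]. Speed limits (rad/s): [2.22, 2.22, 3.01, 3.01, 3.14, 3.14, 3.14].

### API

Orientations are given as a unit quaternion [x, y, z, w].
In Python, from station import robot gives the robot as it stands.
- The arm moves only by the tool carry_out, never from a script. Its arguments are lists of equal length, an entry for each row: "dp": the shift along the tool's x, y, z in cm, a list of three; "rotation": the turn, a rotation vector about the tool's x, y, z in degrees, a list of three. In form: {"dp": [[x, y, z], ...], "rotation": [[ax, ay, az], ...]}. A call has 1 to 12 rows; each row is the pose to reach, as a shift and turn from the pose commanded when the call began, along the tool's axes at that moment; what a row does not reach only later rows make up. A row lasts 1/12 s, in which the tool goes at most 41.7 mm and 7.16 degrees, less where a joint would pass 70% of its speed; a pose out of reach is approached as far as the arm can. A call with a gripper value outside its range is refused whole. "grip" is the closure, from 0 (fully open) to 1 (shut), set as the call begins (left out, the last holds). The fingers move at their own pace and stop on an object; "newtons" is the grip in N (left out, the last holds). Time passes only in rows, so rows that repeat a pose let the fingers close. It gives the time, the measured TCP pose, the force and the opening at its end, in the units of the state.
- robot.sense(): the state, without advancing time (a new reading comes with each control period).
- robot.read_camera(name): name is "scene" or "top"; returns a dict with "color" (480x640x3 uint8, blue, green, red), "fx", "fy", "cx", "cy" (pixels), "eye" and "attitude" of the camera in the world. Camera axes: x right, y up, looking along -z (the intrinsics and any distortion apply to the point x, -y, -z); pixel columns grow to the right and rows downward; lengths in m; the calibration is good to about 2 mm. A picture is of the moment at which its call begins. There is no depth.
- robot.close_job(): hands the job in, once; it reports no verdict.
The state is a dict: "clock": time; "joint_positions": joint angles; "joint_vel": joint speeds; "effort": joint torques, N m; "ee_pos": TCP position; "tcp_rot": TCP orientation; "force": force on the tool from outside, world axes, zero at the start; "wrist_torque": the same for the moment, N m; "gripper_width": opening from 0.0 (shut) to 1.0 (fully open).
Only numpy, scipy, OpenCV 4.12 (cv2) and the standard library are available. Lean on these libraries where they do the work, as an engineer would, in place of code of your own. Each camera call takes 0.05 s, during which the arm holds its last target. There are 200 camera calls.

### The job

Close the small bench press onto the booklet that lies in it: with the fingertips press the pawl's thumb tab all the way down so that the pawl swings clear of the ratchet teeth, then push the raised lever down by its crossbar until it is fully down on the booklet, and take the hand away. Only touch and push: do not lift the lever higher, do not lean hard on it while the pawl is still hooked in, and leave the paste jar, the brass weight and the wooden hand stamp where they stand.

Things in the scene. Friction and masses are not known exactly. Their poses are not given: they have to be found in the camera images.
- press: Grey bench press bolted to the desk: a flat base 170 mm wide (its x) and 370 mm long (its y, from -215 to +155 mm), 20 mm thick, with a blue cloth-covered booklet on it (top 33 mm above the desk). Origin on the desk near the middle of the base; z up. The lever lies along its y: crossbar end at -y, hinge and ratchet towards +y, pawl tab at the +y end. Two cheeks 54 mm apart over their outsides carry the hinge and rise to 108 mm. The base never moves.
- lever_pivot (a point): The lever's hinge line (along the press's x), on the press at y = +60 mm, 85 mm above the desk. Toothed sector of 62 mm radius around it.
- lever_grip (a point): Centre of the lever's crossbar: a black round bar 26 mm thick and 100 mm long along the press's x, across the lever's free end, 240 mm from the hinge line. It moves with the lever; lever fully down: 85 mm above the desk (its top at 98 mm), at y = -180 mm of the press. The lever is a dark steel bar 24 mm wide and 16 mm thick, with a pressing shoe under its middle.
- lever (a joint): Lever angle in rad: 0 = level, fully down on the booklet (hard stop); grows as the lever is raised; starts at about 0.76 to 0.92. It stands where it is left (stiff hinge: with the pawl free about 2 to 10 N on the crossbar, pressed down, moves it; it does not fall or spring back). With the pawl hooked in it drops at most 0.2 rad, then the teeth block it.
- pawl_pivot (a point): The pawl's hinge line (along the press's x), on the press at y = +130 mm, 35 mm above the desk.
- pawl_tab (a point): Middle of the upper face of the pawl's thumb tab: a bare steel plate 42 mm (press x) by 36 mm (press y), 7 mm thick, at the +y end of the press beyond the teeth, about 61 mm out from the pawl's hinge line and 69 mm above the desk when hooked in, about 42 mm above the desk when pressed all the way. It moves with the pawl.
- pawl (a joint): Pawl angle in rad: 0 = hooked into the teeth (start); grows as the tab is pressed down, to 0.4 at its stop. The teeth are clear from about 0.26. Stiff pivot: about 2 to 3 N downwards on the tab moves it and it stays where it is left.
- paste_jar: Bystander: glass jar with white cap, 54 mm across, 75 mm tall; origin at its foot.
- brass_weight: Bystander: brass knobbed weight, 56 mm across, 66 mm tall; origin at its foot.
- stamp: Bystander: wooden hand stamp, block 50 x 36 mm, 71 mm tall with its ball knob; origin at its foot. The three bystanders stand about 150 mm to either side of the press's long centre line; which stands where varies.

How it is judged:
By the outcome, as a careful person would: the job done as asked, in the order asked, and still so for the second after the job is handed in, with the robot touching nothing.
It also fails if it takes over 53 s, if anything falls off the work surface, if the arm or the gripper's body presses on something with over 40 N, if the wrist force passes 120 N, or if a joint passes its speed limit or range.

## Working session

There is one attempt and no reset: what is moved stays moved. The work goes in short steps, Python scripts to look and compute and a tool call to move; the robot and the scene stay as the last step left them, time stands still between calls to the robot, and variables do not carry over. Pictures are saved under pics/ and viewed, on a budget of 10 in all, crops included, one or two more only if the job needs it, and the job is handed in when it is done.

Besides the shell and the picture viewer there is one more tool, called as a command line: name --argument value ..., lists and objects as JSON in quotes. carry_out: Moves the arm, as the interface text tells. Its arguments: {"type":"object","properties":{"dp":{"type":"array","items":{"type":"array","items":{"type":"number"}}},"rotation":{"type":"array","items":{"type":"array","items":{"type":"number"}}},"grip":{"type":"number"},"newtons":{"type":"number"}},"required":["dp","rotation"]}

```bash
mkdir -p pics
python3 - <<'E'
from station import robot
import cv2
s=robot.sense();print({k:s[k] for k in("clock","ee_pos","tcp_rot","force","gripper_width")})
for n in("scene","top"):
    c=robot.read_camera(n);cv2.imwrite(f"pics/{n}0.png",c["color"]);print({k:v for k,v in c.items() if k!="color"})
E
```

```text
{'clock': 0.0, 'ee_pos': array([ 0.16218618, -0.60306716,  0.22595782]), 'tcp_rot': array([ 9.91383320e-01,  1.30990454e-01, -1.66958522e-04, -7.65955897e-04]), 'force': array([-0.38882754,  0.15581429,  0.98417428]), 'gripper_width': 0.9986979490907408}
{'fx': 486.80832755933983, 'fy': 486.80832755933983, 'cx': 321.210768621201, 'cy': 229.6172938510894, 'eye': array([0.94629812, 0.21930402, 0.64407432]), 'attitude': array([0.15278598, 0.25724503, 0.8268557 , 0.47622587])}
{'fx': 559.9207181487392, 'fy': 559.9207181487392, 'cx': 320.874799883954, 'cy': 241.1937064824806, 'eye': array([0.50208254, 0.02504081, 0.99576204]), 'attitude': array([ 0.02790241, -0.03094948, -0.69725293,  0.71561298])}
```

View pics/scene0.png

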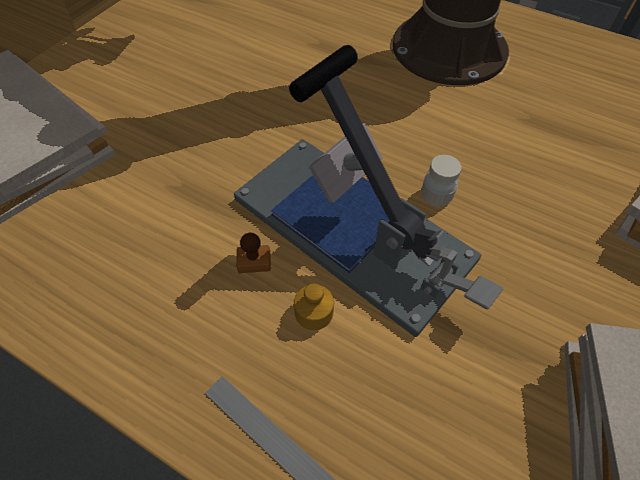

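View pics/top0.png

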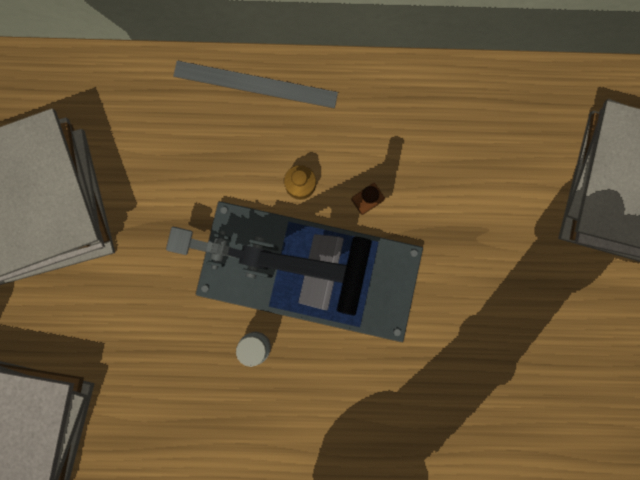

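The views show the press with its tab at top (180,240) / scene (485,291), the crossbar centre at top (355,276) / scene (324,73), and the base corners at top (221,203), (423,242), (404,340), (197,295). The jar, weight and stamp stand beside the press.

```bash
cat > h.py <<'E'
import numpy as np
from scipy.spatial.transform import Rotation as R
def ray(c,u,v):
    d=np.array([(u-c["cx"])/c["fx"],-(v-c["cy"])/c["fy"],-1.])
    return np.array(c["eye"]),R.from_quat(c["attitude"]).apply(d)
def plane(c,u,v,z):
    e,d=ray(c,u,v);return e+d*(z-e[2])/d[2]
def tri(c1,p1,c2,p2):
    e1,d1=ray(c1,*p1);e2,d2=ray(c2,*p2)
    t=np.linalg.lstsq(np.c_[d1,-d2],e2-e1,rcond=None)[0]
    a,b=e1+t[0]*d1,e2+t[1]*d2
    return (a+b)/2,np.linalg.norm(a-b)
E
python3 - <<'E'
from station import robot
from h import *
np.set_printoptions(precision=4,suppress=True)
T=robot.read_camera("top");S=robot.read_camera("scene")
c=[plane(T,*p,.02)[:2] for p in[(221,203),(423,242),(404,340),(197,295)]]
print(c,[np.linalg.norm(c[i]-c[i-1]) for i in range(4)])
u=(c[0]+c[3]-c[1]-c[2]);u/=np.linalg.norm(u);v=np.array([u[1],-u[0]])
m=sum(c)/4; o=m+u*.03
print("u",u,"yaw of y",np.degrees(np.arctan2(u[1],u[0])),"o",o)
f=lambda p:np.array([(p[:2]-o)@v,(p[:2]-o)@u,p[2]])
p=plane(T,180,240,.069);print("tab T",p,f(p)); p=plane(S,485,291,.069);print("tab S",p,f(p))
p,e=tri(T,(180,240),S,(485,291));print("tab tri",p,e)
p,e=tri(T,(355,276),S,(324,73));q=f(p);print("bar",p,e,q,"ang",np.arctan2(q[2]-.085,.06-q[1]),"r",np.hypot(q[2]-.085,.06-q[1]))
for n,a in[("weight",(300,180)),("stamp",(369,197)),("jar",(252,350))]:
    p=plane(T,*a,.06);print(n,p,f(p))
print("tab nominal",o+u*.187, "bar down",o-u*.18)
s=robot.sense();print(R.from_quat(s["tcp_rot"]).as_matrix())
E
```

```text
[array([0.6463, 0.199 ]), array([ 0.5868, -0.1568]), array([ 0.4164, -0.1258]), array([0.4844, 0.2341])] [np.float64(0.1656152214644265), np.float64(0.360817669940465), np.float64(0.17325807332735538), np.float64(0.3662730389113649)]
u [0.1754 0.9845] yaw of y 79.90084917508506 o [0.5387 0.0671]
tab T [0.5753 0.2557 0.069 ] [0.003  0.1921 0.069 ]
tab S [0.574  0.2605 0.069 ] [0.0008 0.1965 0.069 ]
tab tri [0.5748 0.2582 0.0689] 0.004810291443967894
bar [ 0.5182 -0.0217  0.2693] 0.0021270398315507977 [-0.0046 -0.0911  0.2693] ang 0.8841782862426724 r 0.2383261826261945
weight [0.6832 0.06   0.06  ] [0.1435 0.0183 0.06  ]
stamp [ 0.6572 -0.0573  0.06  ] [ 0.1385 -0.1017  0.06  ]
jar [0.3972 0.1309 0.06  ] [-0.1505  0.038   0.06  ]
tab nominal [0.5715 0.2512] bar down [ 0.5072 -0.1101]
[[ 0.9657  0.2597 -0.0003]
 [ 0.2597 -0.9657  0.0009]
 [-0.0001 -0.0009 -1.    ]]
```

carry_out --dp '[[0,0,-4],[0,0,-8],[0,0,-12],[0,0,-16],[0,0,-18],[2.6,-3.0,-18],[5.2,-6.0,-18],[7.8,-9.1,-18],[10.4,-12.1,-18],[13,-15.1,-18],[15.6,-18.1,-18],[18.2,-21.1,-18]]' --rotation '[[0,0,0],[0,0,0],[0,0,0],[0,0,0],[0,0,0],[0,0,0],[0,0,0],[0,0,0],[0,0,0],[0,0,0],[0,0,0],[0,0,0]]' --grip 1

```text
clock: 1.2
ee_pos: [0.2836, -0.3505, 0.4068]
tcp_rot: [0.991, 0.131, -0.0, 0.0]
force: [0.9, 0.0, 0.2]
gripper_width: 0.179
```

carry_out --dp '[[2.6,-3.0,0],[5.2,-6.0,0],[7.8,-9.1,0],[10.4,-12.1,0],[13,-15.1,0],[15.6,-18.1,0],[18.2,-21.1,0],[20.8,-24.1,0],[23.4,-27.1,0],[26,-30.2,0],[28.6,-33.2,0],[31.2,-36.2,0]]' --rotation '[[0,0,-5.5],[0,0,-11],[0,0,-16.5],[0,0,-22],[0,0,-27.5],[0,0,-33],[0,0,-38.5],[0,0,-44],[0,0,-49.5],[0,0,-55],[0,0,-60],[0,0,-65]]'

```text
clock: 2.2
ee_pos: [0.4909, 0.0799, 0.4069]
tcp_rot: [0.764, 0.645, 0.0, 0.0]
force: [1.2, -1.3, -0.4]
gripper_width: 0.003
```

carry_out --dp '[[3.8,1.1,0],[7.6,2.2,0],[11.4,3.2,0],[15.2,4.3,0],[18.9,5.4,0],[18.9,5.4,4],[18.9,5.4,8],[18.9,5.4,12],[18.9,5.4,16],[18.9,5.4,20],[18.9,5.4,24],[18.9,5.4,28]]' --rotation '[[0,0,0],[0,0,0],[0,0,0],[0,0,0],[0,0,0],[0,0,0],[0,0,0],[0,0,0],[0,0,0],[0,0,0],[0,0,0],[0,0,0]]'

```text
clock: 3.2
ee_pos: [0.5762, 0.2545, 0.1249]
tcp_rot: [0.766, 0.643, -0.0, 0.0]
force: [0.3, 0.3, -0.2]
gripper_width: 0.005
```

Run:
```python
from station import robot
import cv2
s=robot.sense();print(s["ee_pos"],s["force"])
a=robot.read_camera("scene")["color"][200:380,370:610];b=robot.read_camera("top")["color"][150:330,120:360]
cv2.imwrite("pics/tab1.png",cv2.resize(cv2.hconcat([a,b]),(800,300)))
```

```text
[0.57617346 0.25454824 0.12485347] [ 0.3185718   0.30059483 -0.18446374]
```

View pics/tab1.png

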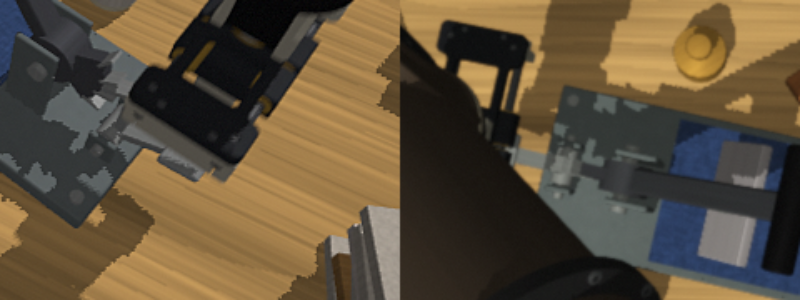

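The gripper hides the tab in both views but stands over it (about (180,165) in the left half), clear of the teeth. I'll go down slowly and watch the force.

carry_out --dp '[[0,0,2],[0,0,4],[0,0,5],[0,0,5.5],[0,0,6],[0,0,6.3],[0,0,6.6],[0,0,6.6]]' --rotation '[[0,0,0],[0,0,0],[0,0,0],[0,0,0],[0,0,0],[0,0,0],[0,0,0],[0,0,0]]'

```text
clock: 3.97
ee_pos: [0.577, 0.2555, 0.0614]
tcp_rot: [0.766, 0.643, 0.001, 0.0]
force: [-0.3, 0.6, 1.4]
gripper_width: 0.01
```

carry_out --dp '[[0,0,0.3],[0,0,0.6],[0,0,0.9],[0,0,1.2],[0,0,1.5],[0,0,1.7],[0,0,1.7]]' --rotation '[[0,0,0],[0,0,0],[0,0,0],[0,0,0],[0,0,0],[0,0,0],[0,0,0]]'

```text
clock: 4.55
ee_pos: [0.5767, 0.2553, 0.0447]
tcp_rot: [0.766, 0.643, 0.0, 0.0]
force: [-3.1, 0.3, 14.9]
gripper_width: 0.005
```

carry_out --dp '[[0,0,0.1],[0,0,0.2],[0,0,0.2],[0,0,0.2]]' --rotation '[[0,0,0],[0,0,0],[0,0,0],[0,0,0]]'

```text
clock: 4.88
ee_pos: [0.5768, 0.2554, 0.0441]
tcp_rot: [0.766, 0.643, 0.001, 0.001]
force: [-5.2, -2.2, 27.0]
gripper_width: 0.005
```

carry_out --dp '[[0,0,-3],[0,0,-7],[0,0,-11],[0,0,-15],[0,0,-19],[0,0,-23],[0,0,-27],[0,0,-31],[0,0,-34],[-4,0,-34],[-8,-0.3,-34],[-12,-0.5,-34]]' --rotation '[[0,0,0],[0,0,0],[0,0,0],[0,0,0],[0,0,0],[0,0,0],[0,0,0],[0,0,0],[0,0,0],[0,0,0],[0,0,0],[0,0,0]]'

```text
clock: 5.88
ee_pos: [0.5498, 0.1361, 0.3809]
tcp_rot: [0.765, 0.643, -0.001, -0.0]
force: [0.5, -1.8, -0.3]
gripper_width: 0.004
```

carry_out --dp '[[-4,-0.2,0],[-8,-0.3,0],[-12,-0.4,0],[-16.3,-0.5,0],[-16.3,-0.5,0]]' --rotation '[[0,0,0],[0,0,0],[0,0,0],[0,0,0],[0,0,0]]'

```text
clock: 6.3
ee_pos: [0.5159, -0.0326, 0.3805]
tcp_rot: [0.77, 0.638, -0.003, 0.001]
force: [1.0, -0.2, -0.4]
gripper_width: 0.009
```

Run:
```python
from station import robot
import cv2
s=robot.sense();print(s["ee_pos"],s["force"])
a=robot.read_camera("scene")["color"];cv2.imwrite("pics/s2.png",a)
b=robot.read_camera("top")["color"];cv2.imwrite("pics/t2.png",b)
```

```text
[ 0.51588793 -0.03261689  0.38045931] [ 1.04672125 -0.18255138 -0.43041621]
```

View pics/s2.png

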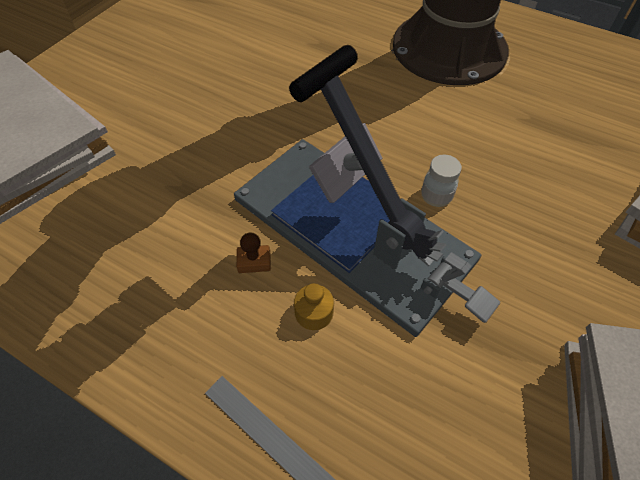

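The tab has sunk (centre now about (484,303), from (485,291)). The lever is unchanged with the bar at (324,73), and the bystanders haven't moved.

Run:
```python
from station import robot
from h import *
np.set_printoptions(precision=4,suppress=True)
S=robot.read_camera("scene");e,d=ray(S,484,303)
u=np.array([.1754,.9845]);o=np.array([.5387,.0671])
for y in(.187,.191,.195):
    t=((y-(e[:2]-o)@u)/(d[:2]@u));print(y,e+t*d)
s=robot.sense();print(s["ee_pos"],s["tcp_rot"],s["joint_vel"])
```

```text
0.187 [ 0.2317  0.3117 -0.5144]
0.191 [ 0.3149  0.301  -0.3795]
0.195 [ 0.3982  0.2902 -0.2445]
[ 0.517 -0.023  0.381] [ 0.7665  0.6422 -0.0008 -0.0005] [-0.0349  0.0031 -0.0305 -0.0095 -0.0029 -0.0012 -0.0023]
```

carry_out --dp '[[0,0,3],[0,0,6],[0,0,8],[0,0,9],[0,0,9.7],[-0.8,0,10.4],[-1.5,0,11.1],[-2.3,0,12.0],[-3.1,0,12.8],[-3.9,0,13.8],[-4.6,0,14.7],[-4.6,0,14.7]]' --rotation '[[0,0,0],[0,0,0],[0,0,0],[0,0,0],[0,0,0],[0,0,0],[0,0,0],[0,0,0],[0,0,0],[0,0,0],[0,0,0],[0,0,0]]'

```text
clock: 7.45
ee_pos: [0.5092, -0.0694, 0.2336]
tcp_rot: [0.766, 0.642, -0.001, -0.0]
force: [0.3, -0.6, -0.3]
gripper_width: 0.008
```

Run:
```python
from station import robot
import cv2
s=robot.sense();print(s["ee_pos"],s["force"])
a=robot.read_camera("scene")["color"];cv2.imwrite("pics/s3.png",a)
```

```text
[ 0.5091786  -0.06941644  0.23363202] [ 0.2649808  -0.63194217 -0.26108518]
```

View pics/s3.png

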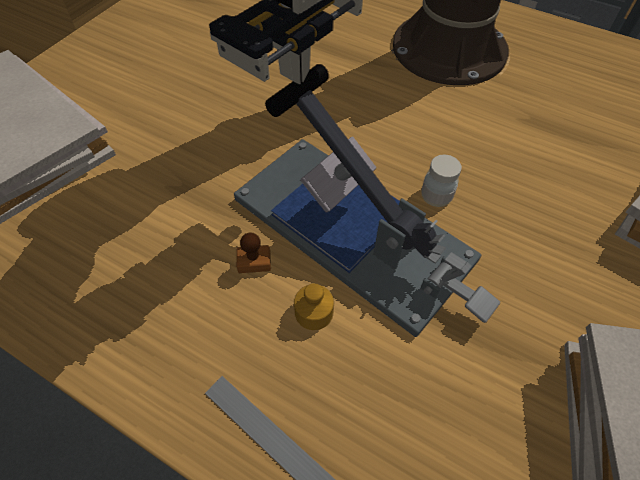

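The tip rests on the crossbar (bar at about (297,90)) and the lever is following, already past the 0.2 rad it could drop if hooked. I'll continue along the arc.

carry_out --dp '[[-0.6,0,1.0],[-1.2,0,2.0],[-1.8,0,3.1],[-2.3,0,4.2],[-2.7,0,5.3],[-3.1,0,6.5],[-3.4,0,7.6],[-3.7,0,8.8],[-3.9,0,10.0],[-4.0,0,11.2],[-4.1,0,12.3],[-4.1,0,12.7]]' --rotation '[[0,0,0],[0,0,0],[0,0,0],[0,0,0],[0,0,0],[0,0,0],[0,0,0],[0,0,0],[0,0,0],[0,0,0],[0,0,0],[0,0,0]]'

```text
clock: 8.5
ee_pos: [0.5029, -0.1079, 0.1067]
tcp_rot: [0.766, 0.643, 0.0, -0.0]
force: [-0.2, -2.9, 3.9]
gripper_width: 0.005
```

carry_out --dp '[[0,0,0.3],[0,0,0.6],[0,0,0.9],[0,0,0.9]]' --rotation '[[0,0,0],[0,0,0],[0,0,0],[0,0,0]]'

```text
clock: 8.83
ee_pos: [0.5028, -0.1075, 0.0986]
tcp_rot: [0.766, 0.643, 0.0, -0.0]
force: [0.0, -1.0, -0.1]
gripper_width: 0.005
```

carry_out --dp '[[0,0,0.1],[0,0,0.2],[0,0,0.3],[0,0,0.3],[0,0,0.3]]' --rotation '[[0,0,0],[0,0,0],[0,0,0],[0,0,0],[0,0,0]]'

```text
clock: 9.25
ee_pos: [0.503, -0.1074, 0.0974]
tcp_rot: [0.766, 0.643, 0.0, 0.001]
force: [-6.0, -0.5, 21.9]
gripper_width: 0.006
```

Hard stop reached (22 N at z 0.0974, nominal 0.098). Retreating upward and then back over clear desk.

carry_out --dp '[[0,0,-2],[0,0,-6],[0,0,-10],[0,0,-14],[0,0,-18],[-4,0,-20],[-8,0,-20],[-12,0,-20],[-16,0,-20],[-20,0,-20],[-20,0,-20],[-20,0,-20]]' --rotation '[[0,0,0],[0,0,0],[0,0,0],[0,0,0],[0,0,0],[0,0,0],[0,0,0],[0,0,0],[0,0,0],[0,0,0],[0,0,0],[0,0,0]]'

```text
clock: 10.25
ee_pos: [0.467, -0.307, 0.2951]
tcp_rot: [0.767, 0.641, -0.0, -0.0]
force: [0.8, 1.2, -0.6]
gripper_width: 0.007
```

Run:
```python
from station import robot
import cv2
s=robot.sense();print(s["ee_pos"],s["force"])
a=robot.read_camera("scene")["color"];b=robot.read_camera("top")["color"]
cv2.imwrite("pics/end.png",cv2.resize(cv2.hconcat([a[20:400,180:560],b[110:490,120:500]]),(800,400)))
```

```text
[ 0.46700392 -0.30700207  0.29508926] [ 0.8386825   1.24879947 -0.56029602]Traceback (most recent call last):
  File "<stdin>", line 5, in <module>
cv2.error: OpenCV(4.12.0) /io/opencv/modules/core/src/matrix_operations.cpp:64: error: (-215:Assertion failed) src[i].dims <= 2 && src[i].rows == src[0].rows && src[i].type() == src[0].type() in function 'hconcat'
```

Run:
```python
from station import robot
import cv2
a=robot.read_camera("scene")["color"];b=robot.read_camera("top")["color"]
cv2.imwrite("pics/end.png",cv2.resize(cv2.hconcat([a[20:400,180:560],b[100:480,120:500]]),(800,400)))
```

```text
(no output)
```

View pics/end.png

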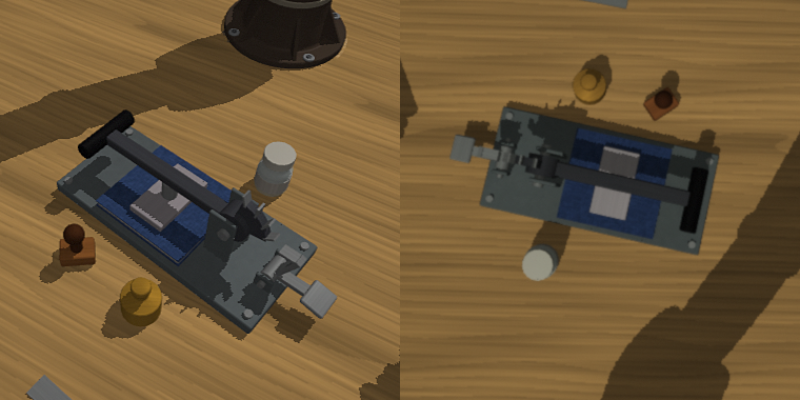

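The lever lies level, with the shoe on the booklet. The bar is at top (399,290) / scene (281,145), the tab is still down, and the bystanders are in place. I'll do one numeric check, then hand in.

Run:
```python
from station import robot
from h import *
T=robot.read_camera("top");S=robot.read_camera("scene")
print(tri(T,(399,290),S,(281,145)))
print(robot.close_job())
```

```text
(array([ 0.50192403, -0.10562588,  0.09015136]), np.float64(0.000530694026703816))
the job is handed in; nothing more can be done
None
```

The press is closed on the booklet and the job is handed in, at about 10.4 s of the 53 s allowed. No verdict came back.

- **Pawl:** I pressed the thumb tab down with closed fingertips until it met its stop, at 27 N and about 44 mm above the desk (given: about 42 mm). The picture afterwards showed the tab lower and the lever not moved.
- **Lever:** I pushed the crossbar down along its arc. Force readings at the end of each move stayed below about 5 N until the hard stop. The lever went well past the 0.2 rad where a hooked pawl would have blocked it, so the teeth were clear. It met the stop at 22 N with the fingertips at 97.4 mm (given bar top: 98 mm).
- **Hand away:** The gripper is about 0.2 m above and 0.2 m beyond the bar, touching nothing.

The last pictures show the lever level on the booklet, the tab still down, and the jar, weight and stamp where they stood. By camera the crossbar centre came out at 90 mm against the expected 85 mm. That is within what hand-picked pixels can give, and the contact height agrees with fully down. A camera estimate of the pressed tab's height did not work because the geometry was too weak, so I relied on the stop contact and the picture.

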